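# Fish the scoop out of the empty coffee jar and shut the jar

### The arm

A 6-joint arm with a two-finger parallel gripper is mounted at the origin on a cart in front of the work surface, level with it; the furniture and walls round the work are solid. World frame = base frame: x ahead of the robot, y to its left, z up, the work surface at z = 0. Lengths are in mm, angles in degrees, forces in N, time in s.
With the tool pointing down it reaches from about 350 to 775 mm from the base axis. Payload 7.3 kg.
Tool frame: the origin (TCP) lies at the very end of the fingers, on their centre line; the grasp point (between the pads) lies 19 mm behind it; z points along the fingers, y is the line along which they close (so a half turn about z gives the same grasp; the last joint's range is limited). The gripper opens to 92 mm and grips with 3 to 60 N. Pads are 19 mm wide; open, the fingers measure 130 mm over their backs; the gripper's body (75 mm by 190 mm) begins 47 mm behind the grasp point.
Start: joints at [61.02, 19.595, 87.324, -0, 73.075, -8.365], TCP at [184.834, 491.411, 194.241] pointing down, gripper open.
Joint ranges: [-145.02, 145.02], [-44.19, 115.74], [2.07, 154.8], [-57.11, 237.11], [16.16, 152.29], [-177.93, 177.93]. Speed limits (degrees/s): [147.25, 147.25, 180, 180, 180, 180].

### API

Orientations are given as a 3x3 rotation matrix whose columns are the frame's x, y, z axes.
In Python, from plant import * gives the robot as it stands.
- The arm moves only by the shell command python3 -m inch 'ROWS'. ROWS is text: rows parted by semicolons, each of 5 numbers parted by spaces: the gripper's target within -1 to 1 (fully open at 1, half-way at 0, shut at -1), then the shift along the world's x, y, z in cm, then the turn about the world's z in rad. A call has 1 to 12 rows; each row shifts and turns the commanded pose from where the row before left it; what a row does not reach is not made up. A row lasts 1/10 s, in which the tool goes at most 50 mm and 8.59 degrees, less where a joint would pass 70% of its speed; a pose out of reach is approached as far as the arm can. A call is refused whole if a number of a shift passes 5 or a number of a turn 0.15, either way. A call with a gripper value outside its range is refused whole. The fingers move at their own pace and stop on an object; the grip force is fixed at half the most. Time passes only in rows, so rows that do not move let the fingers close. It gives the time, the measured TCP pose, the force, the opening and the grip force at its end, in the units of the state.
- get_state(): the state, without advancing time (a new reading comes with each control period).
- grab_frame(name): name is "side" or "top"; returns the picture (384x512x3 uint8, red, green, blue); there is no depth.
- camera_model(name): a dict with "mtx" (3x3 intrinsics, pixels), "distortion" ([k1, k2, p1, p2, k3] as OpenCV has them; the pictures are not rectified), "extrinsics" (4x4, takes a point from camera to world coordinates). Camera axes: x right, y down, z forward; pixel columns grow to the right and rows downward; lengths in mm; the calibration is good to about 2 mm. A picture is of the moment at which its call begins. camera_model takes no time and is no camera call.
- close_job(): hands the job in; it is judged then, once.
The state is a dict: "time_s": time; "joints": joint angles; "qd": joint speeds; "joint_torque": joint torques, N m; "ee_pos": TCP position; "ee_rot": TCP orientation; "force": force on the tool from outside, world axes, zero at the start; "moment": the same for the moment, N m; "opening": finger opening in mm; "grip_force": force on a finger pad.
Only numpy, scipy, OpenCV 4.12 (cv2) and the standard library are available. Lean on these libraries where they do the work, as an engineer would, in place of code of your own. Each camera call takes 0.05 s, during which the arm holds its last target. There are 200 camera calls.

### The job

The coffee jar is empty, but its little steel scoop was left standing at the bottom. Reach in through the jar's slanted mouth, take the scoop out, and stand it upright in the middle of the white saucer; then fold the jar's wooden lid down until it is fully shut. Leave the jar where it stands and do not knock over or push aside the things around it.

Things in the scene. Friction and masses are not known exactly. Their poses are not given: they have to be found in the camera images.
- jar: blue stoneware coffee jar, 124 mm wide, 1.3 kg, loose. Origin: centre of underside, z up. Level inner floor 7 mm above it, wall 5 mm. The round mouth faces the jar's -x and up, its plane slanted 25 deg (0.44 rad): straight in is the jar's (0.43, 0, -0.90). Lip 66 mm high in front, 112 mm at the hinged back; an upright gripper meets the open lid that hangs over it
- jar_mouth (a point): centre of the jar's slanted mouth, at (-24, 0, 89) mm in the jar's frame; the clear opening is 100 mm across
- lid_hinge (a point): middle of the lid's hinge pin, at (32, 0, 125) mm in the jar's frame; the pin runs along the jar's y
- lid_tab (a point): lifting tab (26 mm wide) on the lid's free edge, 131 mm from the hinge pin; the tab ends 135 mm from it. The lid is a beech disc 114 mm across, 12 mm thick, its centre 66 mm from the pin, the pin level with its mid-thickness; black gasket below, a thin steel hinge leaf on top up to 35 mm from the pin. Push on its outer face anywhere
- lid (a joint): angle of the lid in rad: 0 = fully shut, lying on the slanted mouth; it grows as the free edge swings up and back; 2.01 would be straight up; it stops at 1.95 and starts open at 1.72 to 1.9, leaning forward over the jar. The hinge is stiff and the lid stays where it is left: about 1 to 2 N at the free edge moves it
- scoop: coffee scoop: round steel cup 30 mm across, 48 mm tall, 50 to 100 g, with a short flat handle 13 mm wide and 3 mm thick that reaches 38 mm from the cup's axis along the scoop's +x, 46 mm up. Origin: centre of the cup's underside, z up through the open rim. It stands upright on the jar's floor, its origin 2 to 12 mm from the jar's on the -x side, the handle within 0.4 rad of the jar's +x, under the high back
- saucer: round white saucer, 156 mm across, 19 mm high at the rim, 0.28 kg, loose on the worktop. Origin: centre of its underside; the flat middle is 96 mm across and 5 mm above the underside
- pepper_mill: wooden pepper mill, 58 mm across and 170 mm tall, standing loose behind the work; to be left alone. Origin: centre of its underside
- tumbler: clear drinking glass, 87 mm across and 142 mm tall, standing loose nearer the robot; to be left alone. Origin: centre of its underside
- egg_timer: cream and green kitchen timer, 61 mm across and 44 mm tall, standing loose near the robot; to be left alone. Origin: centre of its underside

How it is judged (in metres and radians):
At the end, for the whole second after the job is handed in: The scoop stands upright (within 0.15 rad) and still on the saucer's flat middle, its axis within 30 mm of the saucer's centre; the lid is shut to within 0.05 rad; the jar has moved less than 50 mm (horizontal distance between scoop and saucer below 0.03 m and z of scoop in the frame of saucer below 0.015 m and angle between scoop's own z axis and vertical below 0.15 rad and value of joint lid below 0.05 rad and linear speed of scoop below 0.02 m/s and distance of jar from where it was at the start of the episode below 0.05 m); the robot touches nothing.
It fails at once if the jar is tipped by more than about 17 degrees (angle between jar's own z axis and vertical above 0.3 rad).
It fails at once if the pepper mill, tumbler or egg timer is moved by more than 4 cm (distance of any of pepper_mill, tumbler, egg_timer from where it was at the start of the episode above 0.04 m).
It also fails if it takes over 67 s, if anything falls off the work surface, if the arm or the gripper's body presses on something with over 40 N, if the wrist force passes 120 N, or if a joint passes its speed limit or range.

## Working session

There is one attempt and no reset: what is moved stays moved. The work goes in short steps, Python scripts to look and compute and a shell command to move; the robot and the scene stay as the last step left them, time stands still between calls to the robot, and variables do not carry over. Pictures are saved under pics/ and viewed, at most 10 in all, crops included, and the job is handed in when it is done.

```bash
mkdir -p pics; ls
python3 - <<'E'
from plant import *
import cv2,numpy as np
for n in("side","top"):
    im=grab_frame(n); cv2.imwrite(f"pics/{n}0.png",im[...,::-1])
    c=camera_model(n); print(n,np.round(c["mtx"],1).tolist(),c["distortion"],np.round(c["extrinsics"],3).tolist())
s=get_state(); print(s["time_s"],s["ee_pos"],np.round(s["ee_rot"],3).tolist(),s["opening"])
E
```

```text
pics
side [[491.8, 0.0, 255.2], [0.0, 491.8, 197.7], [0.0, 0.0, 1.0]] [-0.07235355  0.          0.          0.          0.        ] [[0.913, -0.278, 0.299, 290.919], [-0.408, -0.61, 0.68, -718.578], [-0.007, -0.742, -0.67, 795.661], [0.0, 0.0, 0.0, 1.0]]
top [[398.7, 0.0, 252.9], [0.0, 398.7, 191.6], [0.0, 0.0, 1.0]] [-0.13844893  0.          0.          0.          0.        ] [[0.003, -0.995, 0.1, 486.206], [-0.999, 0.001, 0.033, -52.402], [-0.033, -0.1, -0.994, 1191.578], [0.0, 0.0, 0.0, 1.0]]
0.1 [184.63146361 491.02752841 193.62202224] [[-0.936, 0.352, -0.001], [0.352, 0.936, -0.001], [0.0, -0.001, -1.0]] 91.76942070141604
```

View pics/side0.png

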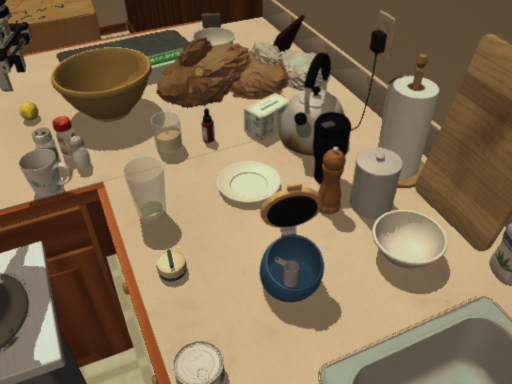

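View pics/top0.png

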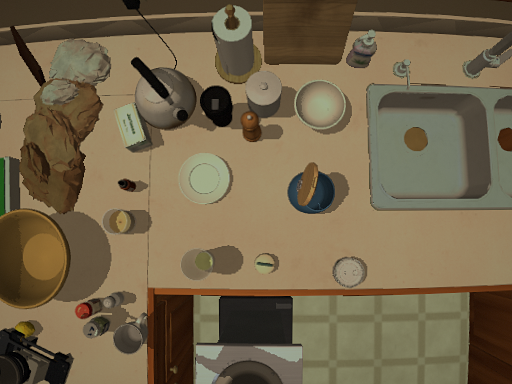

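The side view shows the jar at about (291,267) with the lid behind it (tab 292,188), the scoop inside at (289,272) and the saucer at (249,183). In the top view the jar is at (311,192), the saucer at (204,178) and the mill at (250,125). The jar's +x is roughly world +y. Next I'll zoom in on the jar and saucer.

```bash
cat > h.py <<'E'
from plant import *
import cv2,numpy as np
def ray(n,px):
    c=camera_model(n);u=cv2.undistortPoints(np.array([[px]],float),np.array(c["mtx"]),np.array(c["distortion"]))[0,0]
    E=np.array(c["extrinsics"]);d=E[:3,:3]@[u[0],u[1],1];return E[:3,3],d/np.linalg.norm(d)
def onz(n,px,z):
    o,d=ray(n,px);return o+d*(z-o[2])/d[2]
def tri(a,b):
    o1,d1=ray("side",a);o2,d2=ray("top",b)
    t=np.linalg.lstsq(np.c_[d1,-d2],o2-o1,rcond=None)[0]
    p,q=o1+t[0]*d1,o2+t[1]*d2;return (p+q)/2,np.linalg.norm(p-q)
def proj(n,P):
    c=camera_model(n);E=np.linalg.inv(np.array(c["extrinsics"]))
    return cv2.projectPoints(np.atleast_2d(np.array(P,float)),cv2.Rodrigues(E[:3,:3])[0],E[:3,3],np.array(c["mtx"]),np.array(c["distortion"]))[0][:,0]
def pic(out,crops):
    # crops: (image,x0,y0,w,h,scale)
    L=[cv2.resize(im[y:y+h,x:x+w,::-1],None,fx=s,fy=s,interpolation=cv2.INTER_CUBIC) for im,x,y,w,h,s in crops]
    H=max(i.shape[0] for i in L);L=[cv2.copyMakeBorder(i,0,H-i.shape[0],0,4,0) for i in L]
    cv2.imwrite(out,np.hstack(L))
E
python3 - <<'E'
from h import *
S=cv2.imread("pics/side0.png")[...,::-1];T=cv2.imread("pics/top0.png")[...,::-1]
pic("pics/z0.png",[(S,245,175,90,135,4),(T,280,155,60,65,7)])
for n,im in(("side",S),("top",T)):
    h=cv2.cvtColor(np.ascontiguousarray(im),cv2.COLOR_RGB2HSV)
    m=cv2.inRange(h,(95,90,20),(120,255,255));k=cv2.connectedComponentsWithStats(m)
    i=1+np.argmax(k[2][1:,4]);print(n,"blue",k[2][i],k[3][i])
    if n=="top":
        pts=np.argwhere(k[1]==i)[:,::-1]; print(cv2.minEnclosingCircle(pts.astype(np.float32)))
    m=cv2.inRange(h,(25,0,190),(95,45,255));k=cv2.connectedComponentsWithStats(m)
    for i in range(1,k[0]):
        if k[2][i,4]>150:print("white",k[2][i],k[3][i])
# saucer by rays at rim
print("saucer",onz("top",(205,178),19),onz("side",(249,182),19))
print("mill",onz("top",(250,117),170),"tumbler base side",onz("side",(152,215),0),"timer",onz("top",(265,263),44))
E
```

```text
side blue [ 261  235   62   66 2690] [291.7527881  267.52193309]
white [394  77  44  21 498] [415.72891566  87.68674699]
white [248 163  28  24 233] [263.61802575 172.33476395]
white [233 182  36  16 236] [251.70338983 190.        ]
white [ 24 242  20  25 356] [ 33.98595506 255.56179775]
white [  0 249  17  24 206] [  5.52912621 259.2038835 ]
white [ 34 303  26  61 849] [ 46.69964664 340.36631331]
top blue [289 172  45  41 927] [314.02696872 194.8403452 ]
((311.021728515625, 191.5869598388672), 22.677364349365234)
saucer [645.42488642 129.73024758  19.        ] [646.53832358 128.10879053  19.        ]
mill [787.22280987 -10.31976134 170.        ] tumbler base side [401.40028359 133.8024443    0.        ] timer [397.21603369 -49.39810381  44.        ]
```

View pics/z0.png

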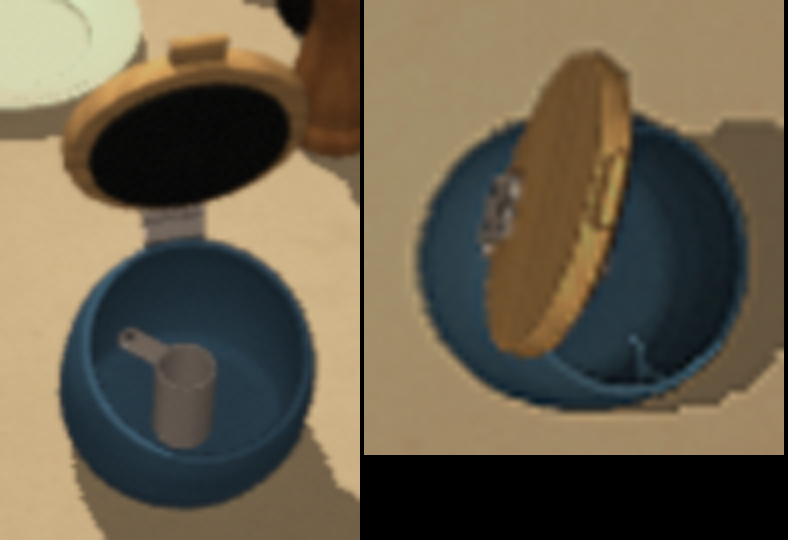

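The zoom shows, in side-view pixels, the tab at (295,187.5), the hinge leaf at (288.5,231), the cup rim centre at (291.7,266.8) and the handle end at (277,259.5). In the top view the tab is at (314.1,182.1) and the leaf at (299.4,185.3).

Run:
```python
from h import *
from scipy.optimize import least_squares
r=lambda x:np.round(x,1)
print("jar c",[r(onz("top",(311.02,191.6),z)) for z in(50,60)])
t,e=tri((295,187.5),(314.1,182.1));print("tab",r(t),r(e))
l,e=tri((288.5,231),(299.4,185.3));print("leaf",r(l),r(e))
c=onz("side",(291.7,266.8),55);b=onz("side",(245+182/4,175+437/4),7);hd=onz("side",(277.,259.5),54)
print("cup rim",r(c),"cup base front",r(b),"handle",r(hd),np.degrees(np.arctan2(*(hd-c)[1::-1])),np.linalg.norm((hd-c)[:2]))
# yaw: lid long axis in top view: ends
a=((545-364)/7+280,155+350/7);d=((610-364)/7+280,155+60/7)
A,B=onz("top",a,190),onz("top",d,190);v=B-A;print("lid axis(jar y) deg",np.degrees(np.arctan2(v[1],v[0])))
# fit jar (x,y,yaw,lid) to pixel features
def J(p,P):
    x,y,w=p[:3];P=np.atleast_2d(P);C,S=np.cos(w),np.sin(w)
    return np.c_[x+C*P[:,0]-S*P[:,1],y+S*P[:,0]+C*P[:,1],P[:,2]]
def f(p):
    th=p[3]-.4363;tab=[32-133*np.cos(th),0,125+133*np.sin(th)]
    m=[-24,0,89]
    q=J(p,[tab,m])
    ring_s=(245+202/4,175+348/4)
    r0=proj("side",q[:1])[0]-(295,187.5);r1=proj("top",q[:1])[0]-(314.1,182.1)
    r2=proj("side",q[1:])[0]-ring_s
    cj=proj("top",[[p[0],p[1],55]])[0]-(311.02,191.6)
    return np.r_[r0,r1,r2,cj]
s=least_squares(f,[495,-200,np.radians(100),1.8]);p=s.x
print("fit",r(p[:2]),np.degrees(p[2]),p[3],r(s.fun))
w=p[2];R=np.array([[np.cos(w),np.sin(w)],[-np.sin(w),np.cos(w)]])
for n,q in(("cup",c),("base",b),("handle",hd),("leaf",l),("tab",t)):print(n,"in jar",r(R@(q[:2]-p[:2])))
```

```text
jar c [array([ 601.3, -181.6,   50. ]), array([ 600.3, -180.5,   60. ])]
tab [ 605.4 -167.4  248.4] 3.0
leaf [ 612.2 -143.   116.7] 1.0
cup rim [ 603.7 -179.9   55. ] cup base front [ 601.  -184.3    7. ] handle [ 586.2 -150.4   54. ] 120.71210674290056 34.229731604460206
lid axis(jar y) deg -13.255069014828676
fit [ 602.8 -176. ] 83.83010331863247 1.804394279732974 [-0.8 -1.4  2.  -0.1  0.2  1.2 -1.8 -0.7]
cup in jar [-3.8 -1.3]
base in jar [-8.5  0.9]
handle in jar [23.6 19.3]
leaf in jar [33.9 -5.8]
tab in jar [ 8.8 -1.6]
```

```bash
cat >> h.py <<'E'
def J(p,P):
    x,y,w=p[:3];P=np.atleast_2d(P).astype(float);C,S=np.cos(w),np.sin(w)
    return np.c_[x+C*P[:,0]-S*P[:,1],y+S*P[:,0]+C*P[:,1],P[:,2]]
E
python3 - <<'E'
from h import *
S=cv2.imread("pics/side0.png");T=cv2.imread("pics/top0.png")
a=np.linspace(0,2*np.pi,60)
out=[]
for w in(77,90):
  p=[602,-178,np.radians(w)];th=1.81-.4363
  u=np.array([-np.cos(.4363),0,-np.sin(.4363)]);ring=np.array([-24,0,89])+50*np.outer(np.cos(a),u)+50*np.outer(np.sin(a),[0,1,0])
  d=np.array([-np.cos(th),0,np.sin(th)]);lid=np.array([32,0,125])+66*d+57*np.outer(np.cos(a),d)+57*np.outer(np.sin(a),[0,1,0])
  pts=[(ring,(0,255,255)),(lid,(0,0,255)),(np.array([[32,k,125] for k in(-12,0,12)]),(0,255,0)),(np.array([32,0,125])+135*d+np.outer([-13,13],[0,1,0]),(255,0,255))]
  for n,im,(x,y,W,H),s in(("side",S,(245,175,90,135),4),("top",T,(280,155,60,65),6)):
    c=cv2.resize(im[y:y+H,x:x+W],None,fx=s,fy=s,interpolation=cv2.INTER_CUBIC)[:400 if n=="top" else 540]
    for P,col in pts:
      for q in proj(n,J(p,P)):
        cv2.circle(c,tuple(int(v) for v in ((q-(x,y)+.5)*s)),1,col,-1)
    out.append(cv2.resize(c,None,fx=.55 if n=="side" else .5,fy=.55 if n=="side" else .5,interpolation=cv2.INTER_AREA))
H=max(o.shape[0] for o in out)
cv2.imwrite("pics/ov.png",np.hstack([cv2.copyMakeBorder(o,0,H-o.shape[0],0,3,0) for o in out]))
E
```

```text
(no output)
```

View pics/ov.png

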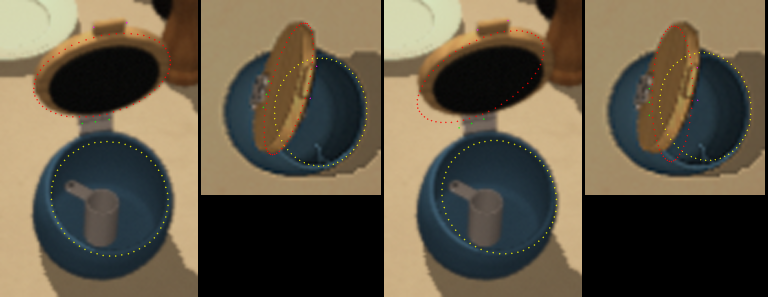

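At a yaw of 77° the projected lid outline fits in both views, so jar ≈ (602,-178). That puts the scoop about 2–5 mm to the -x side of the jar's centre. Next I raise the arm, cross over, turn to line up with the jar and close the fingers, ready to push the lid to its stop.

```bash
python3 -m inch '-1 0 0 4 0; -1 0 0 4 0; -1 0.5 -1 4 0; -1 2.4 -4.1 0 -0.144; -1 2.4 -4.1 0 -0.144; -1 2.4 -4.1 0 -0.144; -1 2.4 -4.1 0 -0.144; -1 2.4 -4.1 0 -0.144; -1 2.4 -4.1 0 -0.144; -1 2.4 -4.1 0 -0.144; -1 2.4 -4.1 0 -0.144'; python3 -m inch '-1 2.4 -4.1 0 -0.144; -1 2.4 -4.1 0 -0.142; -1 2.4 -4.1 0 0; -1 2.4 -4.1 0 0; -1 2.4 -4.1 0 0; -1 2.4 -4.1 0 0; -1 2.4 -4.1 0 0; -1 0 0 0 0; -1 0 0 0 0'; python3 -c "
from h import *
s=get_state();print(s['time_s'],s['ee_pos'],np.round(s['ee_rot'],3).tolist(),s['force'])"
```

```text
time_s: 1.2
ee_pos: [382.2, 151.6, 314.1]
ee_rot: [[-0.053, 0.999, -0.0], [0.999, 0.053, 0.0], [0.0, 0.0, -1.0]]
force: [1.2, 0.7, -0.3]
opening: 8.4
grip_force: 0.0
time_s: 2.1
ee_pos: [549.7, -134.3, 312.9]
ee_rot: [[0.227, 0.974, -0.002], [0.974, -0.227, 0.001], [0.001, -0.003, -1.0]]
force: [-0.8, 1.6, -0.9]
opening: 0.3
grip_force: 0.0
2.1 [ 549.66009097 -134.27643742  312.91510814] [[0.227, 0.974, -0.002], [0.974, -0.227, 0.001], [0.001, -0.003, -1.0]] [-0.7617647   1.55244708 -0.91154898]
```

```bash
python3 -m inch '-1 2.3 -3.9 0 0; -1 2.25 -3.9 0 0; -1 0 0 -4.4 0; -1 0 0 -4.4 0; -1 0.45 1.95 0 0; -1 0.22 0.97 0 0; -1 0 0 0 0';  python3 -m inch '-1 0.12 0.48 0 0; -1 0.12 0.48 0 0; -1 0 0 0 0'
```

```text
time_s: 2.8
ee_pos: [602.8, -180.1, 227.9]
ee_rot: [[0.222, 0.975, 0.002], [0.975, -0.222, -0.001], [-0.0, 0.003, -1.0]]
force: [-0.5, 0.1, 0.2]
opening: 0.4
grip_force: 0.0
time_s: 3.1
ee_pos: [604.7, -172.4, 227.0]
ee_rot: [[0.225, 0.974, 0.001], [0.974, -0.225, -0.0], [-0.0, 0.001, -1.0]]
force: [0.9, -0.3, -0.4]
opening: 0.2
grip_force: 0.0
```

```bash
for i in 1; do python3 -m inch '-1 0.07 0.29 0 0; -1 0 0 0 0' | grep -E 'ee_pos|force'; done;  python3 -m inch '-1 0.07 0.29 0 0; -1 0 0 0 0' | grep -E 'ee_pos|force'
python3 - <<'E'
from h import *
S=grab_frame("side");T=grab_frame("top")
pic("pics/lid1.png",[(S,245,140,100,170,3),(T,270,145,80,85,5)])
print(get_state()["force"])
E
```

```text
ee_pos: [605.2, -169.8, 226.3]
force: [-0.4, -0.3, -0.6]
grip_force: 0.0
ee_pos: [605.9, -166.8, 226.2]
force: [0.7, -0.3, -0.5]
grip_force: 0.0
[ 0.23091166 -0.04464165 -0.08865773]
```

View pics/lid1.png

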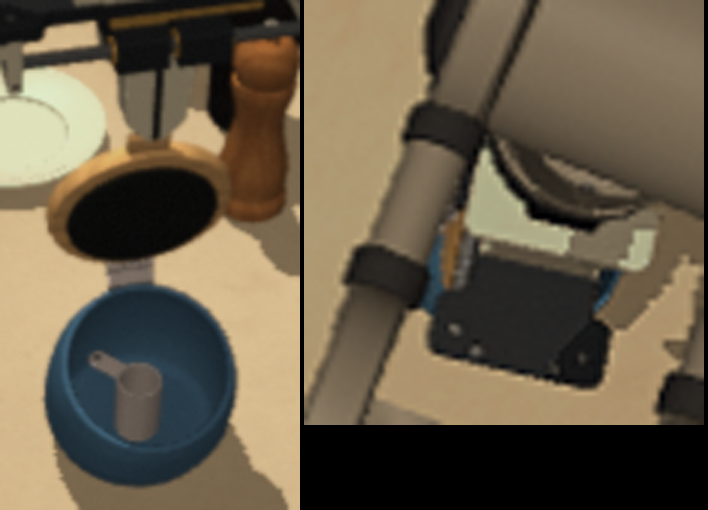

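The fingers' lower ends look hidden behind the tab at crop (150,140), and the lid has hardly moved. I'll check this numerically.

Run:
```python
from h import *
s=get_state();t=s["ee_pos"];R=s["ee_rot"]
P=[t,t-[0,0,-30],t+R[:,0]*9.5,t-R[:,0]*9.5,t+R[:,1]*19,t-R[:,1]*19]
print(np.round(t,1));q=proj("side",P);print(np.round(q,1).tolist(),"crop",np.round((q-(245,140))*3).tolist())
```

```text
[ 605.8 -167.   226.2]
[[293.7, 197.1], [294.5, 183.9], [292.3, 193.5], [295.1, 200.7], [304.3, 195.7], [283.0, 198.6]] crop [[146.0, 171.0], [148.0, 132.0], [142.0, 161.0], [150.0, 182.0], [178.0, 167.0], [114.0, 176.0]]
```

```bash
python3 -m inch '-1 0 0 4.5 0; -1 0 0 4.5 0; -1 -3 -4 0 0; -1 -3 -4 0 0;-1 -2.5 -4 0 0; -1 0 0 0 0;-1 0 0 0 0' | grep -E 'ee_pos|force'
python3 - <<'E'
from h import *
S=grab_frame("side");T=grab_frame("top")
pic("pics/lid2.png",[(S,245,160,90,140,4),(T,270,145,80,85,5)])
E
```

```text
ee_pos: [520.3, -287.9, 316.3]
force: [0.2, 0.5, 0.8]
grip_force: 0.0
```

View pics/lid2.png

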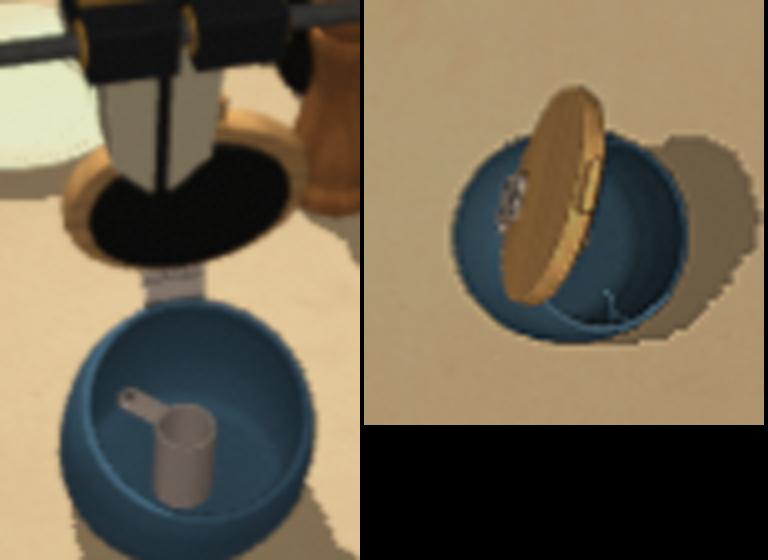

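Run:
```python
from h import *
s=get_state();t=s["ee_pos"];print(np.round(t,1),proj("side",t),proj("top",t))
T=grab_frame("top");S=grab_frame("side")
cv2.circle(T,tuple(int(v) for v in proj("top",t)[0]),2,(255,0,0),-1)
pic("pics/tcp.png",[(S,245,150,90,100,4),(T,270,110,140,150,2.7)])
```

```text
[ 521.3 -286.3  316.2] [[282.12767815 218.12658739]] [[372.21711338 215.56249396]]
```

View pics/tcp.png

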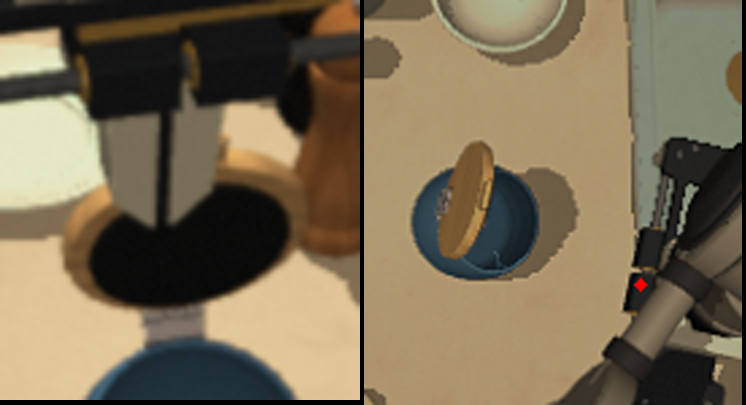

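Run:
```python
from h import *
for z in(300,316,336):print(z,onz("side",(285.5,206.8),z))
k=(270+(642-364)/2.7,110+272/2.7)
for z in(360,380,400):print(z,onz("top",k,z))
s=get_state();print(s["time_s"],s["ee_pos"],s["joints"],s["qd"])
print(camera_model("side")["extrinsics"][:3,3],camera_model("top")["extrinsics"][:3,3])
```

```text
300 [ 544.2236783  -252.43087924  300.        ]
316 [ 536.04695721 -267.47817746  316.        ]
336 [ 525.82605584 -286.28730023  336.        ]
360 [ 529.64673053 -276.46166645  360.        ]
380 [ 528.60194063 -271.0728819   380.        ]
400 [ 527.55715073 -265.68409735  400.        ]
4.5 [ 521.57589495 -285.8637326   316.18889952] [-3.61155894e+01  2.42361744e+01  6.14348842e+01  1.57511209e-02
  9.43263863e+01 -2.32136501e+01] [ 0.15252245 -0.00553016  0.17060986 -0.06895857 -0.01913012 -0.00687479]
[ 290.91862168 -718.5782117   795.66089619] [ 486.20553257  -52.40201896 1191.57767928]
```

Reported TCP and the side picture disagree by about 11 px. I'll lower the tool over bare counter and compare the tip (by image difference) and the contact height.

```bash
cat >> h.py <<'E'
def tip(n="side"):
    a=cv2.imread(f"pics/{n}0.png")[...,::-1].astype(int);b=grab_frame(n).astype(int)
    sat=b.max(2)-b.min(2);m=(np.abs(a-b).sum(2)>40)&(sat<40)
    m=cv2.morphologyEx(m.astype(np.uint8),cv2.MORPH_OPEN,np.ones((2,2)))
    k=cv2.connectedComponentsWithStats(m);i=1+np.argmax(k[2][1:,4]);ys,xs=np.nonzero(k[1]==i);y=ys.max()
    t=get_state()["ee_pos"];print(n,"lowest px",xs[ys==y].mean()+0,y,"area",k[2][i,4],"tcp",np.round(t,1),"proj",np.round(proj(n,t)[0],1));return xs[ys==y].mean(),y
E
python3 -c "
from h import *
tip()"
python3 -m inch '-1 0 0 -5 0;-1 0 0 -5 0;-1 0 0 -5 0;-1 0 0 -5 0;-1 0 0 -4 0; -1 0 0 0 0; -1 0 0 0 0; -1 0 0 0 0'| grep -E 'ee_pos|force'
python3 -c "
from h import *
p=tip()
for z in (40,55,75): print(z,onz('side',p,z))"
python3 -m inch '-1 0 0 -2 0;-1 0 0 -1 0; -1 0 0 0 0;-1 0 0 0 0'| grep -E 'ee_pos|force'
```

```text
side lowest px 283.5 208 area 15410 tcp [ 521.6 -285.9  316.2] proj [282.1 217.9]
ee_pos: [522.7, -287.8, 79.1]
force: [0.6, -0.6, 0.4]
grip_force: 0.0
side lowest px 279.8 311 area 36318 tcp [ 522.6 -287.9   79.2] proj [279.  316.9]
40 [ 542.21961894 -253.42570804   40.        ]
55 [ 537.23125051 -262.65906601   55.        ]
75 [ 530.5800926  -274.97020996   75.        ]
ee_pos: [521.3, -287.3, 47.2]
force: [0.1, -0.9, 0.6]
grip_force: 0.0
```

```bash
for r in 1; do python3 -m inch '-1 0 0 -1.2 0;-1 0 0 -1.2 0; -1 0 0 0 0'| grep -E 'ee_pos|force'; python3 -m inch '-1 0 0 -0.6 0;-1 0 0 -0.5 0; -1 0 0 0 0'| grep -E 'ee_pos|force'; python3 -m inch '-1 0 0 -0.4 0;-1 0 0 0 0'| grep -E 'ee_pos|force';done; python3 -c "
from h import *
tip()"
```

```text
ee_pos: [519.6, -286.1, 20.1]
force: [0.4, 0.9, 0.1]
grip_force: 0.0
ee_pos: [520.4, -286.7, 10.4]
force: [-1.1, -0.1, -1.0]
grip_force: 0.0
ee_pos: [520.7, -286.9, 6.9]
force: [-0.9, -0.7, 0.5]
grip_force: 0.0
side lowest px 266.3636363636364 334 area 36922 tcp [ 520.8 -286.9    7.1] proj [276.8 339.5]
```

```bash
python3 -m inch '-1 0 0 -0.4 0;-1 0 0 0 0'| grep -E 'ee_pos|^force'; python3 -m inch '-1 0 0 -0.3 0;-1 0 0 0 0;-1 0 0 0 0'| grep -E 'ee_pos|^force';python3 -m inch '-1 0 0 -0.3 0;-1 0 0 0 0;-1 0 0 0 0'| grep -E 'ee_pos|^force'
```

```text
ee_pos: [520.6, -286.8, 2.8]
force: [0.5, 0.1, -1.0]
ee_pos: [520.8, -287.0, 0.2]
force: [-0.8, 0.6, -0.4]
ee_pos: [520.8, -286.9, -2.9]
force: [-0.4, 0.2, 0.2]
```

```bash
for i in a; do python3 -m inch '-1 0 0 -0.3 0;-1 0 0 0 0;-1 0 0 0 0'| grep -E 'ee_pos|^force'; python3 -m inch '-1 0 0 -0.3 0;-1 0 0 0 0;-1 0 0 0 0'| grep -E 'ee_pos|^force';python3 -m inch '-1 0 0 -0.3 0;-1 0 0 0 0;-1 0 0 0 0'| grep -E 'ee_pos|^force'; done
```

```text
ee_pos: [520.8, -287.0, -5.9]
force: [-0.0, -0.1, -0.5]
ee_pos: [520.8, -286.9, -8.9]
force: [0.3, -0.3, 0.8]
ee_pos: [520.8, -286.9, -11.9]
force: [-0.2, 0.7, 0.3]
```

```bash
for i in a; do python3 -m inch '-1 0 0 -0.2 0;-1 0 0 0 0;-1 0 0 0 0'| grep -E 'ee_pos|^force'; python3 -m inch '-1 0 0 -0.2 0;-1 0 0 0 0;-1 0 0 0 0'| grep -E 'ee_pos|^force';python3 -m inch '-1 0 0 -0.2 0;-1 0 0 0 0;-1 0 0 0 0'| grep -E 'ee_pos|^force'; done;  python3 - <<'E'
from h import *
S=grab_frame("side");T=grab_frame("top")
t=get_state()["ee_pos"];print(proj("side",t),proj("top",t))
pic("pics/tab.png",[(S,230,260,100,90,4),(T,300,150,100,90,3.6)])
E
```

```text
ee_pos: [520.8, -287.0, -13.8]
force: [-0.6, -0.1, -0.3]
ee_pos: [520.8, -287.0, -15.8]
force: [0.1, 0.3, 0.5]
ee_pos: [520.8, -286.9, -17.8]
force: [0.1, 0.3, 0.1]
[[276.54975531 346.80266869]] [[343.4543405  220.23643615]]
```

View pics/tab.png

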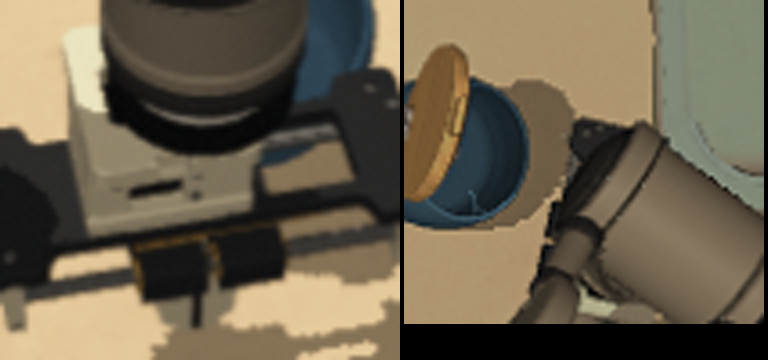

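```bash
for i in a; do python3 -m inch '-1 0 0 -0.2 0;-1 0 0 0 0;-1 0 0 0 0'| grep -E 'ee_pos|^force'; python3 -m inch '-1 0 0 -0.2 0;-1 0 0 0 0;-1 0 0 0 0'| grep -E 'ee_pos|^force';python3 -m inch '-1 0 0 -0.2 0;-1 0 0 0 0;-1 0 0 0 0'| grep -E 'ee_pos|^force'; done
```

```text
ee_pos: [520.8, -287.0, -19.9]
force: [-0.5, -0.3, 0.4]
ee_pos: [520.8, -287.0, -21.9]
force: [-0.5, -1.0, 0.5]
ee_pos: [520.8, -287.0, -23.9]
force: [-0.1, -0.0, 0.6]
```

```bash
for i in a; do python3 -m inch '-1 0 0 -0.2 0;-1 0 0 0 0;-1 0 0 0 0'| grep -E 'ee_pos|^force'; python3 -m inch '-1 0 0 -0.2 0;-1 0 0 0 0;-1 0 0 0 0'| grep -E 'ee_pos|^force';python3 -m inch '-1 0 0 -0.2 0;-1 0 0 0 0;-1 0 0 0 0'| grep -E 'ee_pos|^force'; done
```

```text
ee_pos: [520.8, -286.9, -25.8]
force: [0.6, 1.1, 0.1]
ee_pos: [520.8, -286.9, -27.9]
force: [-0.5, -0.4, 0.4]
ee_pos: [520.8, -286.9, -29.8]
force: [-0.9, -1.0, -0.5]
```

Run:
```python
from h import *
from scipy.optimize import least_squares
ob=[((521.6,-285.9,316.2),(285,207.5)),((522.6,-287.9,79.2),(279.8,311)),((520.8,-287,-17.8),(279,341.5))]
f=lambda o:np.concatenate([proj("side",np.array(p)+o)[0]-q for p,q in ob])
s=least_squares(f,[0,0,0]);print(s.x,s.fun)
for p,q in ob:
    g=least_squares(lambda z:proj("side",np.array(p)+[0,0,z[0]])[0]-q,[0]);print(p[2],g.x,g.fun)
S=grab_frame("side");b=S[325:360,262:300];np.set_printoptions(linewidth=250)
print(tip()); print((b.max(2).astype(int)-b.min(2))[::1,::2]); print(get_state()["joint_torque"],get_state()["time_s"])
```

```text
[ 1.06758177 -3.83130426 22.56333257] [-0.37127817  0.05298382  1.13580105 -0.27910572 -0.73003249  0.23193253]
316.2 [19.99042579] [-2.39262944 -0.09959955]
79.2 [17.46439071] [-0.51645178 -0.02374868]
-17.8 [18.71570349] [-2.22567907 -0.09714779]
side lowest px 266.6363636363636 346 area 37595 tcp [ 520.8 -287.   -29.8] proj [276.4 350.2]
(np.float64(266.6363636363636), np.int64(346))
[[ 7 35 36 42 41 23 20  9  5 12 28  6  1  0  1  1  0  1  1]
 [20 43 30 21  8  2  2  0  2  9 35 19  2  1  0  0  0  1  1]
 [39  9  5  2  1  1  1  1  1 10 24 28  1  0  1  1  1  2  1]
 [54 18  1  1  1  1  1  1  0  6 12 39  1  0  1  1  1  1  1]
 [61 37  1  1  1  1  1  0  1  0  9 46  0  1  1  1  1  2  2]
 [48 56  1  0  0  1  1  2  1  1  7 42  1  1  1  1  2  1  2]
 [16 65  0  1  0  1  1  1  0  1 12 39  1  1  1  2  1  1  1]
 [ 9 56  3  1  1  1  0  0  1  1 24 37  1  1  0  1  2  1  1]
 [ 6 42  3  1  0  1  1  1  1  2 27 30  1  1  1  1  3 10 20]
 [17 42  5  0  1  1  1  1  1  1 25 19  1  0  7 15 30 45 65]
 [60 55  8  1  2  1  2  1  2  1 24 21  4 13 36 57 65 68 73]
 [74 64  5  1  1  0  0  0  1  4 27 28 22 44 66 71 
[... 794 characters left out ...]
 48 49 48 48 48 48 48 46 48 48 48 48 48 47 46 47 48 49]
 [47 47 52 50 47 48 48 47 48 48 48 47 48 48 47 48 48 48 48]
 [51 53 70 64 46 47 48 49 48 48 48 47 47 48 47 47 48 48 48]
 [68 71 75 55 47 47 49 49 48 49 48 47 48 49 48 48 47 48 48]
 [73 74 74 52 48 48 48 48 48 48 48 48 48 49 48 48 48 48 48]
 [75 74 73 51 48 48 48 48 48 48 48 48 47 48 48 48 47 48 49]
 [70 64 57 49 48 49 48 48 48 48 47 47 48 48 48 48 48 48 48]
 [52 50 48 47 47 48 48 48 49 49 48 48 48 47 48 49 47 48 48]
 [49 48 48 48 48 48 47 48 48 48 49 49 48 48 48 48 48 47 48]
 [48 48 48 48 48 47 47 47 48 48 48 48 48 48 47 48 47 48 47]]
[ 4.73027085e-04 -5.44688201e+01 -1.78980803e+01  4.57112363e-02  6.76000770e-02 -6.26713972e-05] 11.25
```

```bash
python3 -c "
from h import *
for z in (0,5,10): print(onz('side',(278.5,346),z))"; for i in a; do python3 -m inch '-1 0 0 -0.2 0;-1 0 0 0 0'| grep -E 'ee_pos|^force'; python3 -m inch '-1 0 0 -0.2 0;-1 0 0 0 0'| grep -E 'ee_pos|^force';python3 -m inch '-1 0 0 -0.2 0;-1 0 0 0 0'| grep -E 'ee_pos|^force'; done
```

```text
[ 519.76257497 -296.3856487     0.        ]
[ 518.32450032 -299.03874228    5.        ]
[ 516.88642567 -301.69183586   10.        ]
ee_pos: [520.7, -286.9, -32.0]
force: [0.1, 0.5, 1.1]
ee_pos: [520.9, -287.0, -32.3]
force: [-4.8, 1.3, 12.9]
ee_pos: [520.9, -287.1, -32.4]
force: [-7.9, 5.7, 27.6]
```

The tip really touches the counter at reported z = -32. Combined with the side-view ray, actual tip = reported + (-1.5, -11, +32), and both heights agree. I'll use that offset, redo the lid push, and check again with the camera near the jar.

```bash
python3 -m inch '-1 0 0 2 0;-1 0 0 5 0;-1 0 0 5 0;-1 0 0 5 0;-1 0 0 5 0;-1 2.5 2.9 0.4 0;-1 2.5 2.9 0 0;-1 2.55 2.85 0 0;-1 0 0 0 0;-1 0 0 0 0'| grep -E 'ee_pos|^force';  python3 - <<'E'
from h import *
S=grab_frame("side").astype(int);t=get_state()["ee_pos"]+[-1.5,-11,32];q=proj("side",t)[0];print(t,q)
# tip column profile: brightness/sat below and above predicted tip (black gasket / fingers)
x=int(q[0]+.5)
for dx in(-4,4):
  print([tuple(S[y,x+dx]) and int(S[y,x+dx].sum()//3) for y in range(int(q[1])-12,int(q[1])+10)])
E
python3 -m inch '-1 0.45 1.95 0 0;-1 0.2 0.85 0 0;-1 0 0 0 0;-1 0 0 0 0'| grep -E 'ee_pos|^force'
```

```text
ee_pos: [596.4, -199.8, 187.8]
force: [0.9, -0.4, -0.5]
[ 594.47995004 -211.61873595  219.93343209] [299.77440627 218.0543961 ]
[102, 101, 102, 101, 101, 102, 101, 101, 101, 100, 86, 49, 19, 9, 10, 10, 9, 10, 26, 89, 144, 151]
[102, 101, 102, 101, 101, 101, 101, 100, 90, 60, 28, 13, 10, 9, 10, 28, 88, 162, 181, 184, 185, 185]
ee_pos: [602.5, -173.2, 188.3]
force: [-1.3, 0.5, -0.1]
```

The tip is seen where predicted (row 217 vs 218). Pushing the lid now.

```bash
for i in 1; do python3 -m inch '-1 0.12 0.49 0 0;-1 0 0 0 0'| grep -E 'ee_pos|^force';python3 -m inch '-1 0.12 0.49 0 0;-1 0 0 0 0'| grep -E 'ee_pos|^force';python3 -m inch '-1 0.07 0.29 0 0;-1 0 0 0 0'| grep -E 'ee_pos|^force'; done
```

```text
ee_pos: [604.0, -167.8, 188.3]
force: [-0.2, -0.6, 0.4]
ee_pos: [605.3, -162.8, 188.4]
force: [-1.1, -2.5, 1.4]
ee_pos: [606.1, -159.8, 188.6]
force: [-0.5, -3.7, 2.4]
```

```bash
for i in 1; do python3 -m inch '-1 0.05 0.2 0 0;-1 0 0 0 0'| grep -E 'ee_pos|^force';python3 -m inch '-1 0.05 0.2 0 0;-1 0 0 0 0;-1 0 0 0 0'| grep -E 'ee_pos|^force'; done
```

```text
ee_pos: [606.6, -157.7, 188.4]
force: [-0.1, -2.9, 2.6]
ee_pos: [607.0, -155.8, 188.2]
force: [0.8, -2.3, 2.3]
```

```bash
for i in 1; do python3 -m inch '-1 0.05 0.2 0 0;-1 0 0 0 0'| grep -E 'ee_pos|^force';python3 -m inch '-1 0.05 0.2 0 0;-1 0 0 0 0;-1 0 0 0 0'| grep -E 'ee_pos|^force'; done
python3 - <<'E'
from h import *
S=grab_frame("side");h=cv2.cvtColor(S,cv2.COLOR_RGB2HSV)
m=cv2.inRange(h,(95,90,20),(120,255,255));k=cv2.connectedComponentsWithStats(m);i=1+np.argmax(k[2][1:,4]);print(k[2][i],k[3][i])
# gasket black bottom & top
g=(S.max(2)<30).astype(np.uint8);g[:195]=0;k=cv2.connectedComponentsWithStats(g[:240,255:330].copy());i=1+np.argmax(k[2][1:,4]);print("gasket",k[2][i],k[3][i])
S0=cv2.imread("pics/side0.png");g=(S0.max(2)<30).astype(np.uint8);g[:195]=0;k=cv2.connectedComponentsWithStats(g[:240,255:330].copy());i=1+np.argmax(k[2][1:,4]);print("gasket0",k[2][i],k[3][i])
E
```

```text
ee_pos: [607.5, -153.5, 188.2]
force: [0.2, -3.1, 2.3]
ee_pos: [607.9, -151.7, 188.2]
force: [-0.3, -3.0, 1.7]
[ 261  233   61   66 2743] [291.49143274 265.37149107]
gasket [ 11 195  48  26 979] [ 33.01327886 206.30030644]
gasket0 [  13  196   49   30 1100] [ 36.86       210.92545455]
```

```bash
python3 -m inch '0 -0.3 -1.3 0 0;0 -0.45 -1.95 0 0;0 -0.3 -1.3 0 0;0 0 0 0 0;0 0 0 0 0'| grep -E 'ee_pos|^force|open'
python3 - <<'E'
from h import *
for n in("side","top"):
  for q,S in((0,cv2.imread(f"pics/{n}0.png")[...,::-1].copy()),(1,grab_frame(n))):
    h=cv2.cvtColor(S,cv2.COLOR_RGB2HSV)
    m=cv2.inRange(h,(95,90,20),(120,255,255));k=cv2.connectedComponentsWithStats(m);i=1+np.argmax(k[2][1:,4]);print(n,q,k[2][i],k[3][i])
    if n=="side":
      # scoop: low-sat blob inside jar bbox
      x,y,w,hh=k[2][i][:4];sat=S.max(2).astype(int)-S.min(2);g=((sat<45)&(S.max(2)>60)).astype(np.uint8);z=np.zeros_like(g);z[y+12:y+hh-8,x+4:x+w-8]=g[y+12:y+hh-8,x+4:x+w-8]
      k=cv2.connectedComponentsWithStats(z);i=1+np.argmax(k[2][1:,4]);print("scoop",k[2][i],k[3][i])
print(onz("side",(291.7,266),55)-onz("side",(291.7,267),55))
pic("pics/open.png",[(grab_frame("side"),245,150,95,160,3.5)])
E
```

```text
ee_pos: [597.3, -197.2, 188.0]
force: [0.0, 0.1, -0.3]
opening: 35.6
side 0 [ 261  235   62   66 2690] [291.7527881  267.52193309]
scoop [ 265  247   50   46 1490] [290.08322148 272.03087248]
side 1 [ 261  235   62   66 2689] [291.74786166 267.55336556]
scoop [ 265  247   50   46 1724] [290.34860789 270.73897912]
top 0 [289 172  45  41 927] [314.02696872 194.8403452 ]
top 1 [289 174  12  32 171] [293.06432749 189.37426901]
[1.15368573 2.24829417 0.        ]
```

The jar settled back exactly (it had only tipped slightly), so the lid is at its stop. Now I descend in front of the cup.

```bash
python3 -m inch '0 0.35 0.97 0 0;0 0 0 -4 0;0 0 0 -4 0;0 0 0 -3 0;0 0 0 0 0;0 0 0 0 0'| grep -E 'ee_pos|^force|open';python3 -m inch '0 0 0 -2.5 0;0 0 0 -1.5 0;0 0 0 0 0;0 0 0 0 0'| grep -E 'ee_pos|^force|open'
```

```text
ee_pos: [600.9, -186.9, 78.4]
force: [-0.2, -0.1, -0.2]
opening: 46.0
ee_pos: [601.8, -187.9, 39.9]
force: [-1.4, -3.0, -1.5]
opening: 45.8
```

```bash
python3 -m inch '0 0 0 -1.2 0;0 0 0 -1 0;0 0 0 0 0;0 0 0 0 0'| grep -E 'ee_pos|^force|open'
python3 - <<'E'
from h import *
S=grab_frame("side");h=cv2.cvtColor(S,cv2.COLOR_RGB2HSV);m=cv2.inRange(h,(95,90,20),(120,255,255));k=cv2.connectedComponentsWithStats(m);i=1+np.argmax(k[2][1:,4]);print(k[2][i],k[3][i])
pic("pics/in.png",[(S,235,130,110,185,3.2),(grab_frame("top"),260,140,95,100,4)])
E
```

```text
ee_pos: [600.6, -187.5, 15.8]
force: [0.1, -3.2, -0.5]
opening: 45.9
[ 261  258   62   42 1272] [291.80974843 281.71383648]
```

View pics/in.png

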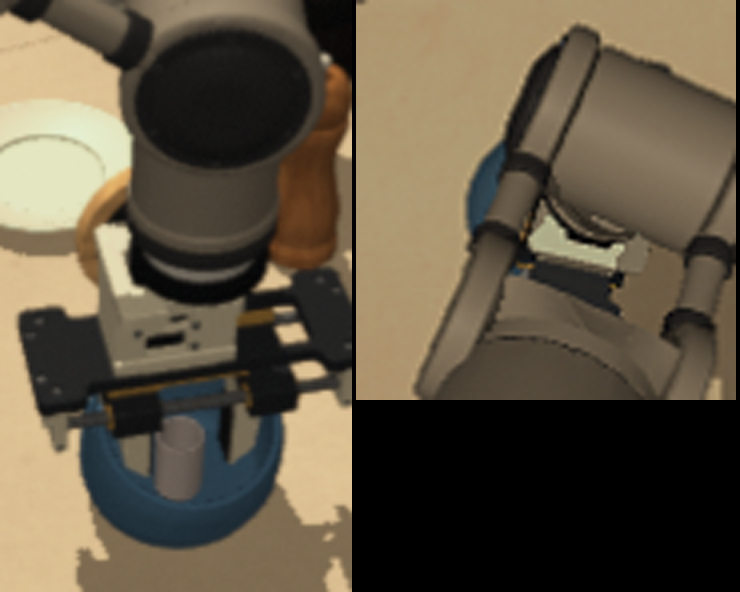

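The side view shows the fingers straddling the cup (tips at crop x≈135 and 238, cup at 180). They are still about 20 mm in front of the cup's axis, with light contact on the lid. I'll advance in small steps.

```bash
for i in 1; do python3 -m inch '0 0.09 0.39 0 0;0 0 0 0 0'| grep -E 'ee_pos|^force';python3 -m inch '0 0.09 0.39 0 0;0 0 0 0 0'| grep -E 'ee_pos|^force'; python3 -m inch '0 0.09 0.39 0 0;0 0 0 0 0;0 0 0 0 0'| grep -E 'ee_pos|^force'; done; python3 -c "
from h import *
print(get_state()['force'])
S=grab_frame('side');h=cv2.cvtColor(S,cv2.COLOR_RGB2HSV);m=cv2.inRange(h,(95,90,20),(120,255,255));k=cv2.connectedComponentsWithStats(m);i=1+np.argmax(k[2][1:,4]);print(k[2][i],k[3][i])"
```

```text
ee_pos: [602.1, -183.2, 16.5]
force: [-0.9, -2.9, -0.7]
ee_pos: [603.1, -179.4, 16.6]
force: [-1.3, -3.4, 2.0]
ee_pos: [603.8, -176.4, 16.6]
force: [-1.8, -5.9, 1.7]
[-1.81554755 -5.85091562  1.7325222 ]
[ 261  253   62   46 1476] [292.0596206  277.90650407]
```

```bash
python3 -m inch '-1 0.02 0.1 0 0;-1 0 0 0 0;-1 0 0 0 0;-1 0 0 0 0;-1 0 0 0 0;-1 0 0 0 0'
```

```text
time_s: 18.45
ee_pos: [603.9, -174.8, 16.3]
ee_rot: [[0.225, 0.974, 0.0], [0.974, -0.225, 0.0], [0.0, 0.0, -1.0]]
force: [-0.7, -3.0, 1.9]
opening: 28.0
grip_force: 30.0
```

```bash
python3 -m inch '-1 -0.1 -0.4 0.1 0;-1 -0.1 -0.4 0.1 0;-1 -0.1 -0.4 0 0;-1 -0.1 -0.4 0 0;-1 0 0 0 0;-1 0 0 0 0' | grep -E 'ee_pos|^force|open|grip'; python3 -m inch '-1 -0.12 -0.5 0 0;-1 -0.12 -0.5 0 0;-1 0 0 0 0;-1 0 0 0 0' | grep -E 'ee_pos|^force|open|grip'
```

```text
ee_pos: [599.7, -191.0, 18.1]
force: [0.0, -2.3, -1.6]
opening: 28.0
grip_force: 30.0
ee_pos: [597.5, -200.9, 18.3]
force: [0.8, 0.1, -1.8]
opening: 28.3
grip_force: 30.0
```

```bash
python3 -m inch '-1 0 0 -0.2 0;-1 0 0 0 0;-0.1 0 0 0 0;-0.1 0 0 0 0;-0.1 0 0 -0.3 0;-0.1 0.07 0.3 -0.2 0;-0.1 0.07 0.3 0 0;-0.1 0 0 0 0;-0.1 0 0 0 0' | grep -E 'ee_pos|^force|open|grip'; python3 -m inch '-1 0 0 0 0;-1 0 0 0 0;-1 0 0 0 0;-1 0 0 0 0' | grep -E 'ee_pos|^force|open|grip'
```

```text
ee_pos: [598.9, -194.7, 11.3]
force: [-0.2, -0.5, -0.2]
opening: 41.5
grip_force: 0.0
ee_pos: [598.8, -194.9, 11.3]
force: [-0.8, -0.1, -0.2]
opening: 28.9
grip_force: 29.7
```

```bash
python3 -m inch '-1 0 0 1 0;-1 0 0 2 0;-1 0 0 2 0;-1 -0.35 -1.45 3 0;-1 0 0 4.5 0;-1 0 0 4.5 0;-1 0 0 4.5 0;-1 0 0 4.5 0;-1 0 0 1.5 0;-1 0 0 0 0' | grep -E 'ee_pos|^force|open|grip'; python3 -c "
from h import *
S=grab_frame('side');T=grab_frame('top');cv2.imwrite('pics/lift.png',S[...,::-1])
h=cv2.cvtColor(S,cv2.COLOR_RGB2HSV);m=cv2.inRange(h,(95,90,20),(120,255,255));k=cv2.connectedComponentsWithStats(m);i=1+np.argmax(k[2][1:,4]);print(k[2][i],k[3][i])"
```

```text
ee_pos: [596.3, -209.8, 290.3]
force: [0.4, 0.2, -1.6]
opening: 29.4
grip_force: 29.7
[ 261  235   62   66 3181] [291.72052814 268.04684062]
```

```bash
python3 -m inch '-1 0.65 4.3 0 0;-1 0.65 4.3 0 0;-1 0.65 4.35 0 0;-1 0.65 4.35 0 0;-1 0.65 4.35 0 0;-1 0.65 4.35 0 0;-1 0.65 4.35 0 0;-1 0.6 4.35 0 0;-1 0 0 0 0;-1 0 0 0 0;-1 0 0 0 0' | grep -E 'ee_pos|^force|open|grip'; python3 -m inch '-1 0 0 -4.5 0;-1 0 0 -4.5 0;-1 0 0 -4.5 0;-1 0 0 -4.5 0;-1 0 0 -3 0;-1 0 0 0 0;-1 0 0 0 0' | grep -E 'ee_pos|^force|open|grip'
```

```text
ee_pos: [646.4, 136.6, 284.8]
force: [-0.3, -0.5, -0.9]
opening: 29.2
grip_force: 29.8
ee_pos: [647.2, 136.4, 76.9]
force: [0.3, -0.4, -0.3]
opening: 29.2
grip_force: 29.8
```

Run:
```python
from h import *
S=grab_frame("side");t=get_state()["ee_pos"]+[-1.5,-11,32];print(t,proj("side",t),"saucer c px",proj("side",[646,129,5]))
pic("pics/place.png",[(S,200,110,110,110,5)])
```

```text
[646.65943566 125.77074657 110.27723481] [[248.84197989 152.51191981]] saucer c px [[248.74340793 186.18487154]]
```

View pics/place.png

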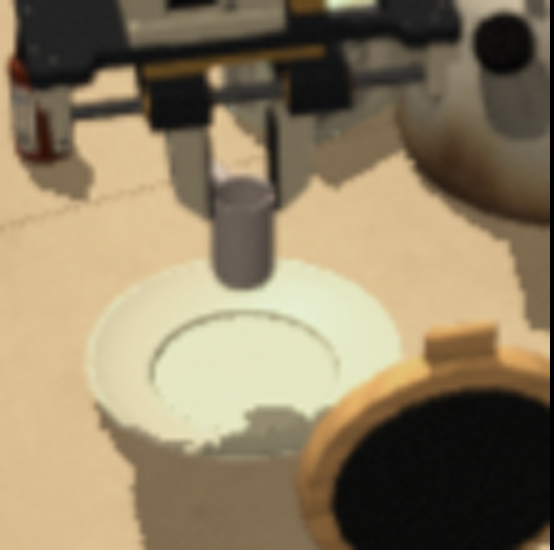

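The scoop hangs upright: cup base at crop (243,285), the saucer's flat-middle centre at crop (245,368).

```bash
python3 - <<'E'
from h import *
print(onz("side",(248.6,110+287/5),72.6)[:2]+15*np.array([.4,.915]),"saucer",onz("side",(249.0,110+368/5),5))
E
python3 -m inch '-1 0 0 -3 0;-1 0 0 -2.5 0;-1 0 0 -0.8 0;-1 0 0 0 0;-1 0 0 0 0' | grep -E 'ee_pos|^force|open|grip'
```

```text
[648.40277733 132.62080685] saucer [650.4972162  137.74227485   5.        ]
ee_pos: [648.4, 137.7, 15.5]
force: [-0.6, -0.5, -0.1]
opening: 29.4
grip_force: 29.8
```

```bash
for i in 1; do python3 -m inch '-1 0 0 -0.3 0;-1 0 0 0 0;-1 0 0 0 0' | grep -E 'ee_pos|^force';python3 -m inch '-1 0 0 -0.2 0;-1 0 0 0 0;-1 0 0 0 0' | grep -E 'ee_pos|^force';python3 -m inch '-1 0 0 -0.1 0;-1 0 0 0 0;-1 0 0 0 0' | grep -E 'ee_pos|^force'; done
```

```text
ee_pos: [647.1, 137.7, 10.8]
force: [-0.9, -0.5, -1.0]
ee_pos: [647.3, 137.7, 9.2]
force: [-1.0, 0.6, 5.5]
ee_pos: [647.4, 137.8, 9.2]
force: [-3.6, -0.2, 10.1]
```

```bash
python3 -m inch '-1 0 0 0.1 0;-1 0 0 0 0;-0.1 0 0 0 0;-0.1 0 0 0 0;-0.1 0 0 0 0;-0.1 0 0 1 0;-0.1 0 0 3 0;-0.1 0 0 5 0;-0.1 0 0 5 0;-1 0 0 5 0;-1 0 0 5 0;-1 0 0 5 0' | grep -E 'time|ee_pos|^force|open|grip'
python3 - <<'E'
from h import *
a=cv2.imread("pics/side0.png")[...,::-1].astype(int);b=grab_frame("side").astype(int)
m=(np.abs(a-b).sum(2)>60).astype(np.uint8);m[:140]=0;m[205:]=0;m[:,:222]=0;m[:,275:]=0
k=cv2.connectedComponentsWithStats(m)
for i in range(1,k[0]):
    if k[2][i,4]>30:print(k[2][i],k[3][i])
print(proj("side",[[648,132,5],[648,132,53]]))
E
```

```text
time_s: 26.3
ee_pos: [646.2, 137.6, 301.3]
force: [0.9, 1.1, -0.6]
opening: 21.6
grip_force: 0.0
[240 167  20  29 358] [249.49162011 180.98882682]
[261 186  14  19 192] [268.90625    196.41145833]
[[249.00137332 185.24429622]
 [248.69229465 170.08853159]]
```

The scoop blob (240–260, 167–196) sits where expected on the saucer. Next, behind the lid with closed fingers.

```bash
python3 -m inch '-1 -0.58 -4.9 0 0;-1 -0.58 -4.9 0 0;-1 -0.58 -4.9 0 0;-1 -0.58 -4.9 0 0;-1 -0.58 -4.9 0 0;-1 0 0 0 0;-1 0 0 0 0;-1 0 0 0 0' | grep -E 'ee_pos|^force'; python3 -m inch '-1 0 0 -4 0;-1 0 0 -4 0;-1 0 0 -3.3 0;-1 0 0 0 0;-1 0 0 0 0' | grep -E 'ee_pos|^force|open'
```

```text
ee_pos: [617.9, -106.4, 298.5]
force: [0.6, 0.1, 0.3]
ee_pos: [618.4, -106.1, 186.1]
force: [-0.0, -0.8, 0.9]
opening: 0.4
```

```bash
python3 -m inch '-1 -0.45 -1.95 0 0;-1 -0.23 -0.97 0 0;-1 -0.23 -0.97 0 0;-1 -0.23 -0.97 0 0;-1 0 0 0 0' | grep -E 'ee_pos|^force'; python3 -m inch '-1 -0.23 -0.97 -0.1 0;-1 -0.23 -0.97 -0.1 0;-1 0 0 0 0' | grep -E 'ee_pos|^force'; python3 -c "
from h import *
S=grab_frame('side');h=cv2.cvtColor(S,cv2.COLOR_RGB2HSV);m=cv2.inRange(h,(95,90,20),(120,255,255));k=cv2.connectedComponentsWithStats(m);i=1+np.argmax(k[2][1:,4]);print(k[2][i],k[3][i])"
```

```text
ee_pos: [606.3, -157.4, 185.8]
force: [0.6, 0.3, 0.7]
ee_pos: [601.3, -176.8, 182.9]
force: [-0.1, 0.5, -0.7]
[ 261  235   62   66 3186] [291.68926554 267.98838669]
```

Run:
```python
from h import *
for S in(cv2.imread("pics/side0.png")[...,::-1],cv2.imread("pics/lift.png")[...,::-1],grab_frame("side")):
    h=cv2.cvtColor(np.ascontiguousarray(S),cv2.COLOR_RGB2HSV);w=cv2.inRange(h,(12,110,90),(22,190,255));w[:150]=0;w[262:]=0;w[:,:255]=0;w[:,325:]=0
    g=(S.max(2)<30).astype(np.uint8);g[:150]=0;g[262:]=0;g[:,:255]=0;g[:,325:]=0
    for m in(w,g):
        k=cv2.connectedComponentsWithStats(m);i=1+np.argmax(k[2][1:,4]);print(k[2][i],np.round(k[3][i],1),end=" | ")
    print()
print(proj("side",get_state()["ee_pos"]+[-1.5,-11,32]))
def face(phi,r):return [32-r*np.cos(phi),0,125+r*np.sin(phi)]
for d in(87,79,60,50):
    ph=np.radians(d);print(d,proj("side",J([602,-178,np.radians(77)],[face(ph,135),face(ph,66)])).round(1).tolist())
```

```text
[260 183  65  44 702] [289.9 196.5] | [ 268  196   49   30 1100] [291.9 210.9] | 
[259 174  37  52 498] [275.  195.1] | [ 267  189   48   35 1222] [289.8 206.9] | 
[263 182  62  48 577] [298.3 209.3] | [255 158  70  36 814] [297.9 175.2] | 
[[295.78884532 209.89476625]]
87 [[291.9, 177.4], [289.8, 205.6]]
79 [[294.6, 185.4], [291.0, 209.5]]
60 [[300.5, 208.9], [293.6, 220.3]]
50 [[303.1, 222.9], [294.8, 226.7]]
```

```bash
cat >> h.py <<'E'
def tmap(x0=250,x1=340,y0=160,y1=310,st=3):
    S=grab_frame("side");h=cv2.cvtColor(S,cv2.COLOR_RGB2HSV)
    for y in range(y0,y1,st):
        r=""
        for x in range(x0,x1,2):
            H,s,v=map(int,h[y,x])
            r+="#" if v<40 else "J" if 95<=H<=120 and s>90 else "g" if s<60 else "W" if s>115 else "."
        print(y,r)
E
python3 -c "
from h import *
tmap()"
```

```text
160 ########g.......................#############
163 #########......................##############
166 #########g.............g###############WWWWWW
169 ##########g################WWWWWWWWWWWWWWWWWW
172 ################WWWWWWWWWWW##########WWWWWWWW
175 #####ggggggggg##WWW#######W##########gggggggg
178 #####ggggggggg.WW#########W#########ggg..WWWW
181 ..ggggggggggggg.W#########.#########WWWWWWWWW
184 ..ggggggggggggggW########..########WWWWWWWWWW
187 ..ggggggggggggg..########..g.......WWWWWWWWWW
190 ....gggggggggg.........#...........WWWWWWWWWW
193 ....gggggggg...........#..........WWWWWWWWWWW
196 .ggggggggg.............#..........WWWWWWWWWWW
199 gggggg.................#..........WWWWWWWWWWW
202 .......................#.........WWWWWWWWWWWW
205 .......................#.........WWWWWWWWWWWW
208 ......................WWWWWWWWWWWWWWWWWWWWWWW
211 ................WWWWWWWWWWWWWWWWWWWWWWWWWWWW.
214 ............WWWWWWWWWWWWWWWWWWWWWWWWWW.......
217 .........WWWWWWWWWWWW##############WW........
220 .......WWWWWWWW####################..........
223 .......WWWWW####################.............

[... 699 characters left out ...]

268 .....gJJJJJJJJJJJJJJJJJJJJJJJJJJJJJJJ........
271 .....gJJJJJJJJJJJJJJJJJJJJJJJJJJJJJJJ........
274 .....gJJJJJJJJJJJJJJJJJJJJJJJJJJJJJJg........
277 ......JJJJJJJJJJJJJJJJJJJJJJJJJJJJJJ.........
280 .......JJJJJJJJJJJJJJJJJJJJJJJJJJJJg.........
283 .......JJJJJJJJJJJJJJJJJJJJJJJJJJJJg.........
286 .......gJJJJJJJJJJJJJJJJJJJJJJJJJJg..........
289 ........gJJJJJJJJJJJJJJJJJJJJJJJJg...........
292 .........gJJJJJJJJJJJJJJJJJJJJJ.g............
295 ...........gJJJJJJJJJJJJJJJJJJg..............
298 .............g.JJJJJJJJJJJJg.................
301 .................gggggggg....................
304 .............................................
307 .............................................
```

The text map shows the lid at about 60° elevation with the fingers behind it, so it is folding as planned. I'll follow its arc down.

```bash
python3 -m inch '-1 -0.17 -0.73 -0.6 0;-1 -0.17 -0.73 -0.6 0;-1 -0.15 -0.64 -0.75 0;-1 -0.14 -0.63 -0.75 0;-1 -0.1 -0.44 -0.9 0;-1 -0.1 -0.44 -0.9 0;-1 -0.08 -0.32 -0.65 0;-1 -0.07 -0.31 -0.65 0;-1 0 0 0 0' | grep -E 'ee_pos|^force'; python3 -m inch '-1 -0.05 -0.25 -1.3 0;-1 -0.06 -0.24 -1.3 0;-1 0 0 -1 0;-1 0 0 -1 0;-1 0 0 0 0' | grep -E 'ee_pos|^force';python3 -c "
from h import *
tmap(y0=190,y1=300,st=4)"
```

```text
ee_pos: [591.3, -217.8, 123.9]
force: [0.4, -0.3, 0.1]
ee_pos: [589.8, -222.1, 77.1]
force: [-0.7, 0.3, -0.2]
190 g...ggggggggggg.###...................##WWWWW
194 ...gggggggggggg.#######..........g#####WWWWWW
198 gggggggg...ggg.###ggg##################WWWWWW
202 ............gg.######gggggggggggggg###WWWWWWW
206 ................###########g#########WWWWW.##
210 .....................###############W..g#####
214 ...................................##########
218 ####...................#...............gggg##
222 ##########.......................gggg........
226 ##########g.......######.....................
230 ###########g.....................#..#########
234 ###########g..................g##########....
238 g###########g...gg###########WWWWWWW.........
242 #############WWW.#WWWWWWW###########....ggggg
246 #######...WWWWWWW.W########gW########........
250 ####.....WWW..ggggW########.W#######.W.......
254 .....gggg...WWWWWWW########..g.WWWWWWW.......
258 ........WWWWWWWWWWW......#....WWWWWWWWW......
262 ...g...JWWWWWWWWWWWW.....#....WWWWWWWWW......
266 ......JJgWWWWWWWWWWW.........WWWWWWWWWW......
270 .....gJJJ.WWWWWWWWWWWWW.W.WWWWWWWWWWWW.......
274 .....gJJJJgWWWWWWWWWWWWWWWWWWWWWWWWWW........
278 ......JJJJJJ.WWWWWWWWWWWWWWWWWWWWWWW.........
282 ......gJJJJJJJgWWWWWWWWWWWWWWWWWW..g.........
286 .......gJJJJJJJJJ..WWWWWWWWWWWWJJJg..........
290 ........gJJJJJJJJJJJJJJgWWWWWWWgJ............
294 ..........gJJJJJJJJJJJJJ.WW.ggg..............
298 .............gJJJJJJJJJJJJJg.................
```

```bash
python3 -m inch '-1 0 0 -0.5 0;-1 0 0 -0.4 0;-1 0 0 0 0' | grep -E 'ee_pos|^force'; python3 -m inch '-1 0 0 -0.3 0;-1 0 0 0 0' | grep -E 'ee_pos|^force'; python3 -m inch '-1 0 0 -0.3 0;-1 0 0 0 0' | grep -E 'ee_pos|^force'
```

```text
ee_pos: [590.8, -222.6, 69.9]
force: [-0.2, 0.2, 0.7]
ee_pos: [590.9, -222.7, 67.1]
force: [0.7, 0.4, -0.1]
ee_pos: [591.2, -222.8, 64.3]
force: [0.6, 0.2, 1.5]
```

```bash
python3 -m inch '-1 0 0 -0.2 0;-1 0 0 0 0' | grep -E 'ee_pos|^force'; python3 -m inch '-1 0 0 -0.2 0;-1 0 0 0 0' | grep -E 'ee_pos|^force'
```

```text
ee_pos: [591.5, -222.7, 63.7]
force: [-2.1, 1.1, 8.0]
ee_pos: [591.6, -222.8, 63.3]
force: [-4.4, 2.3, 17.5]
```

Hard stop at 17 N, so the lid is shut. Retreating and checking.

```bash
python3 -m inch '-1 0 0 1 0;-1 0 0 4 0;-1 0 0 5 0;-1 0 0 5 0;-1 0 0 5 0;-1 -4 -2 0 0;-1 -4 -2 0 0;-1 -4 -2 0 0;-1 -4 0 0 0;-1 0 0 0 0;-1 0 0 0 0' | grep -E 'time|ee_pos|^force'
python3 - <<'E'
from h import *
tmap(y0=226,y1=306,st=4)
p=[602,-178,np.radians(77)]
for th in(0,.05,.1):
    f=th-.4363;d=np.array([-np.cos(f),0,np.sin(f)]);print(th,proj("side",J(p,np.array([32,0,125])+135*d))[0])
print("scoop");tmap(x0=205,x1=290,y0=150,y1=210,st=3)
for n in("top",):
    a=cv2.imread("pics/top0.png")[...,::-1].astype(int);b=grab_frame(n).astype(int);d=np.abs(a-b).sum(2)>90
    for nm,(x,y) in dict(mill=(250,125),tumbler=(198,263),timer=(265,263),saucer_rim=(182,178)).items():print(nm,d[y-12:y+12,x-12:x+12].mean())
E
```

```text
time_s: 32.25
ee_pos: [430.6, -283.0, 260.7]
force: [0.4, -0.0, -1.0]
226 .................gggggg......................
230 ................ggggggg......................
234 ................WgggggggWWWWW................
238 .............WWWW.gggggg.WWWWWWW.............
242 ...........WWWWWWWgggggg.WWWWWWWWW...........
246 ..........WWWWWWWWWWWWWWWWWWWWWWWWWW.........
250 .........WWWWWWWWWWWWWWWWWWWWWWWWWWWW........
254 .......gWWWWWWWWWWWWWWWWWWWWWWWWWWWWWW.......
258 .......gWWWWWWWWWWWWWWWWWWWWWWWWWWWWWW.......
262 .......gWWWWWWWWWWWWWWWWWWWWWWWWWWWWWW.......
266 ......JJWWWWWWWWWWWWWWWWWWWWWWWWWWWWWW.......
270 .....gJJgWWWWWWWWWWWWWWWWWWWWWWWWWWWWW.......
274 .....gJJJgWWWWWWWWWWWWWWWWWWWWWWWWWWW........
278 ......JJJJgWWWWWWWWWWWWWWWWWWWWWWWWW.........
282 ......gJJJJJgWWWWWWWWWWWWWWWWWWWWWgg.........
286 .......gJJJJJJJ.WWWWWWWWWWWWWWWW.Jg..........
290 ........gJJJJJJJJJJg.WWWWWWWWWgJJ............
294 ..........gJJJJJJJJJJJJWWWWWWWW..............
298 .............g.JJJJJJJJJgg.g.................
302 .............................................
0 [302.99690026 299.66941207]

[... 410 characters left out ...]
 ...............ggggggggggggg###########ggg.
174 ..............ggg#########################g
177 #.............g#############gg#############
180 ....g.........g###gggggggggggggg###########
183 ....g..........WW.gggggggggggggg###########
186 ##.............#WWgggggggggggggg###########
189 ##.............###ggggggg..gggggg##########
192 ....gg.........###gggg....gggggggg#######gg
195 ...............####gg####################gg
198 ...............############################
201 ...........##################.......#######
204 g##################WWWWWWWWW..........###..
207 ########WWWWWWWWWWWW.......................
mill 0.008680555555555556
tumbler 0.0
timer 0.0
saucer_rim 0.003472222222222222
```

```bash
python3 -m inch '-1 0 4.5 0 0;-1 0 4.5 0 0;-1 0 4.5 0 0;-1 -1 4.5 0 0;-1 -1 4 0 0;-1 0 0 0 0;-1 0 0 0 0;-1 0 0 0 0' | grep -E 'time|ee_pos|^force'
python3 - <<'E'
from h import *
tmap(x0=205,x1=295,y0=155,y1=210,st=2)
a=cv2.imread("pics/side0.png")[...,::-1].astype(int);b=grab_frame("side").astype(int);m=(np.abs(a-b).sum(2)>45)[155:205,222:278]
for r in m[::2]:print("".join("X" if v else "." for v in r))
E
```

```text
time_s: 33.2
ee_pos: [411.7, -63.2, 260.2]
force: [-0.7, 0.1, 0.7]
155 .............................................
157 .............................................
159 .............................................
161 .......................g.....................
163 .................gggggggggggg................
165 ..............g.gggggggggggggggg.............
167 ................gggggggggggggggggg...........
169 ..............ggggggggggggggggggggg..........
171 .........g...ggggggggggggggggggggggg.........
173 .............gggggggggggggggggggggggg........
175 ............gggg.gggggggggggggggggggg........
177 ............gggggggggggggggggggggggggg.......
179 ............gggggggggggggggggggggggggg.......
181 ...........ggggggggggggggggggggggggggg.......
183 ...........ggggggggggggggggggggggggggg.......
185 ...........gggggggggggggggggggggggggg........
187 .......g...gggggggggggggg.ggggggggggg........
189 ............ggggggggggg.g..gggggggggg........
191 ............ggggggggg......ggggggggg.........
193 .............ggggggggg.....gggggggg..........
195 ...........gg.ggggggggggggggg
[... 1091 characters left out ...]
................
....................XXXXXXXXXXXXXX......................
....................XXXXXXXXXXXXXX......................
....................XXXXXXXXXXXXXX......................
.....................XXXXXXXXXXXXXX.....................
......................XXXXXXXXXXXXXXX...................
........................XXXXXXXXXXXXXX..................
.........................XXXXXXXXXXXX...............XXXX
...........................XXXXXXXXX.............XXXXXXX
..............................................XXXXXXXXXX
............................................XXXXXXXXX.XX
..........................................XXXXXXXX.XXXXX
.........................................XXXXXX.XXXXXXXX
```

The scoop stands upright at the saucer's centre (cup at pixel columns 242–256), the jar and lid look right, and the neighbours haven't moved.

```bash
python3 -c "
from plant import *
print(close_job())"
```

```text
the job is handed in; nothing more can be done
None
```

I handed the job in at about 33 s. By the last camera checks the scoop stands upright in the middle of the saucer, the lid was pressed shut to a hard stop, and the jar and its neighbours are where they started; the hand-in returned no verdict.

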